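# Stroke the empty slide carriage of a lab dosing stage

## Task

Two linear slides stand on the lab bench with their motors switched off. Check the empty one, whose carriage has just a square post on it, for sticky spots: take its carriage slowly all the way to the stop at the motor end, then slowly all the way back to the stop at the other end, and let go of it there. Do not shift the other carriage, the one loaded with a rack of tubes.

Things in the scene. Friction and masses are not known exactly. Their poses are not given: they have to be found in the camera images.
- slide: Fixed aluminium slide with the empty carriage; base 64 (x) by 355 mm (y), rods along its y, roughly the robot's left (+-10 deg). Origin on the bench under mid-travel, z up. Black 42 mm motor at its +y end, top 54 mm above bench; plain end block, 40 mm, at -y. Post centre runs on x = 0 from y = -80 (plain-end stop) to +80 mm (motor-end stop). May be the nearer or farther slide.
- carriage (a joint): Position of the empty carriage along the slide's +y, in m: 0 = against the rubber bumpers at the plain end, 0.16 = against the bumpers at the motor end. It starts in between, slides with about 2.5 N of friction plus 8 N per m/s, and stays where it is left.
- post_top (a point): Centre of the top face of the square post on the empty carriage, 92 mm above the bench. The aluminium post is 24 x 24 mm (sides parallel to the slide's x and y), 52 mm tall, in the middle of the carriage, a block 76 mm (x) by 70 mm (y) whose upper face is 40 mm above the bench.
- rack_top (a point): Top centre of the white tube rack (70 x 66 mm, nine capped tubes, top 82 mm above the bench) fixed on the carriage of the other, otherwise identical slide, which stands roughly parallel, about 0.2 m nearer to or farther from the robot. Its carriage slides as freely; leave it where it is.

How it is judged:
By the outcome, as a careful person would: the job done as asked, in the order asked, and still so for the second after the job is handed in, with the robot touching nothing.
It also fails if it takes over 38 s, if anything falls off the work surface, if the arm or the gripper's body presses on something with over 40 N, if the wrist force passes 120 N, or if a joint passes its speed limit or range.

## Robot

A 7-joint arm with a two-finger parallel gripper is mounted at the origin on the work surface. World frame = base frame: x ahead of the robot, y to its left, z up, the work surface at z = 0. Lengths are in m, angles in degrees, forces in N, time in s.
With the tool pointing down it reaches from about 0.425 to 0.875 m from the base axis. Payload 4.7 kg.
Tool frame: the origin (TCP) lies midway between the tips of the shut fingers; the grasp point (between the pads) lies env.grip_point_offset behind it (env.grip_point_offset is the distance from the TCP to the grasp point, in m); z points along the fingers, y is the line along which they close (so a half turn about z gives the same grasp; the last joint's range is limited). The gripper opens to 87 mm and grips with 3 to 60 N. Pads are 19 mm wide; open, the fingers measure 117 mm over their backs; the gripper's body (75 mm by 190 mm) begins 51 mm behind the grasp point.
Start: joints at [65.036, 18.392, -4.016, 83.108, 1.295, 78.541, -3.26], TCP at [0.283, -0.585, 0.2] pointing down, gripper open.
Joint ranges: [-163.93, 163.93], [-17.29, 119.83], [-79.2, 71.16], [3.27, 140.29], [-89.18, 269.18], [5.43, 117.66], [-154.24, 154.24]. Speed limits (degrees/s): [147.25, 147.25, 180, 180, 180, 180, 180].

## Interface

Orientations are given as [roll, pitch, yaw] about the fixed x, y, z axes, in that order (R = Rz(yaw) Ry(pitch) Rx(roll)).
In Python, from cell import env gives the robot as it stands.
- The arm moves only by the shell command python3 -m creep 'ROWS' [FORCE]. ROWS is a JSON object of lists of equal length, an entry for each row: "translation": the shift along the tool's x, y, z in units of 0.08 m (1.0 is 0.08 m), a list of three; "turn": the turn, a rotation vector about the tool's x, y, z in units of 180 degrees (1.0 is 180 degrees), a list of three; "grip": the opening, from 0 (shut) to 1 (fully open). In form: {"translation": [[x, y, z], ...], "turn": [[ax, ay, az], ...], "grip": [grip, ...]}. A call has 1 to 5 rows; each row shifts and turns the commanded pose from where the row before left it, along the tool's axes as they then stand; what a row does not reach is not made up. A row lasts 1/8 s, in which the tool goes at most 62.5 mm and 10.7 degrees, less where a joint would pass 70% of its speed; a pose out of reach is approached as far as the arm can. A call with a number of a shift or a turn outside -1 to 1 is refused whole. A call with a gripper value outside its range is refused whole. The fingers move at their own pace and stop on an object; FORCE is the grip in N (left out, the last holds). Time passes only in rows, so rows that do not move let the fingers close. It gives the time, the measured TCP pose, the force, the opening and the grip force at its end, in the units of the state.
- env.get_obs(): the state, without advancing time (a new reading comes with each control period).
- env.read_camera(name): name is "scene" or "top" or "wrist"; returns a dict with "frame" (400x640x3 uint8, red, green, blue), "z_map" (400x640 float32, m along the optical axis (not along the pixel's ray), 0 where there is no reading), "K" (3x3 intrinsics, pixels), "rvec" (rotation vector, rad) and "tvec" (3), from world to camera coordinates, as OpenCV has them. Camera axes: x right, y down, z forward; pixel columns grow to the right and rows downward; lengths in m; the calibration is good to about 2 mm. A picture is of the moment at which its call begins.
- env.sign_off(): hands the job in; it is judged then, once.
The state is a dict: "time_s": time; "qpos": joint angles; "joint_velocities": joint speeds; "effort": joint torques, N m; "tool_pos": TCP position; "tool_rot": TCP orientation; "force": force on the tool from outside, world axes, zero at the start; "wrist_torque": the same for the moment, N m; "grip_width": finger opening in m; "grasp_force": force on a finger pad.
Only numpy, scipy, OpenCV 4.12 (cv2) and the standard library are available. Lean on these libraries where they do the work, as an engineer would, in place of code of your own. Each camera call takes 0.05 s, during which the arm holds its last target. There are 200 camera calls.

## Working session

There is one attempt and no reset: what is moved stays moved. The work goes in short steps, Python scripts to look and compute and a shell command to move; the robot and the scene stay as the last step left them, time stands still between calls to the robot, and variables do not carry over. Pictures are saved under pics/ and viewed, at most 10 in all, crops included, and the job is handed in when it is done.

```bash
mkdir -p pics; ls
python3 - <<'E'
from cell import env
import cv2
o=env.get_obs()
print(o['time_s'],o['tool_pos'],o['tool_rot'],o['grip_width'],env.grip_point_offset)
for n in("scene","top"):
    c=env.read_camera(n); cv2.imwrite(f"pics/{n}0.png",c['frame'][...,::-1])
    import numpy as np; np.savez(f"{n}0.npz",**c)
E
```

```text
pics
0.0 [ 0.28232057 -0.58483845  0.1993698 ] [-1.79893212e+02  6.49038656e-03  2.57757948e+01] 0.08690830752322293 0.0187
```

View pics/top0.png

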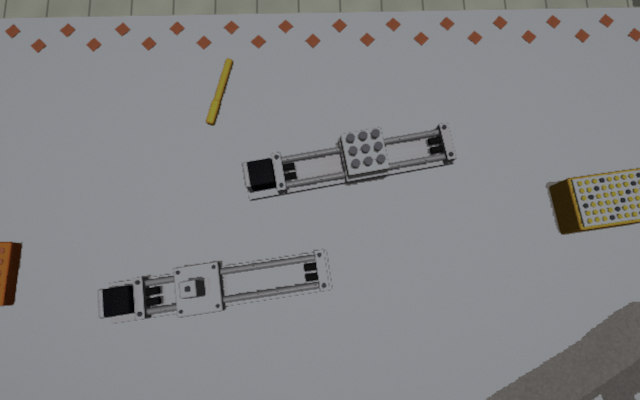

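View pics/scene0.png

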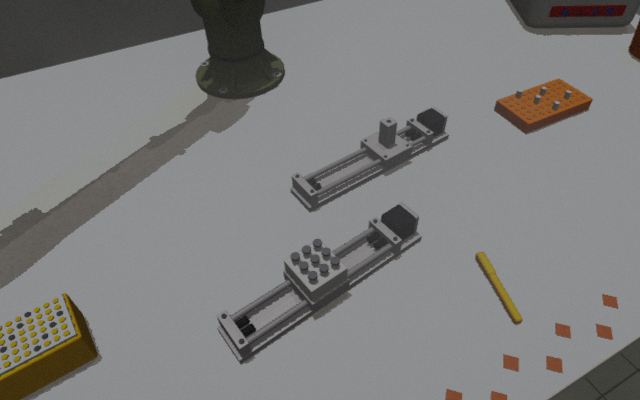

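The top view shows the empty slide is the nearer one: post top is at about (187,289), the motor at (117,300) and the plain end at (322,270). The rack on the farther slide is at (364,153).

```bash
cat > h.py <<'E'
import numpy as np, cv2
def world(c):
    z=c['z_map'].astype(float); K=c['K']; v,u=np.mgrid[:z.shape[0],:z.shape[1]]
    P=np.stack([(u-K[0,2])/K[0,0]*z,(v-K[1,2])/K[1,1]*z,z],-1)
    R=cv2.Rodrigues(np.array(c['rvec'],float))[0]
    return (P-np.array(c['tvec']).ravel())@R, z>0
E
python3 - <<'E'
import numpy as np,cv2
from h import *
c=np.load('top0.npz'); W,ok=world(c)
for n,(u0,u1,v0,v1,a,b) in dict(post=(165,215,265,315,.08,.1),car=(165,230,255,325,.034,.046),motor=(95,136,280,322,.048,.06),plain=(308,335,245,295,.034,.046),rack=(335,395,120,185,.07,.1),mot2=(243,277,150,195,.048,.06),pl2=(436,460,120,165,.034,.046)).items():
    M=np.zeros(ok.shape,bool);M[v0:v1,u0:u1]=1
    M&=ok&(W[...,2]>a)&(W[...,2]<b); p=W[M]
    r=cv2.minAreaRect((p[:,:2]*1000).astype(np.float32))
    print(n,len(p),p.mean(0).round(4),np.round(r[0],1),np.round(r[1],1),round(r[2],1))
E
```

```text
post 317 [0.4522 0.1346 0.0908] [452.2 135.9] [24. 24.] 7.3
car 1859 [0.4516 0.1332 0.0396] [451.4 142.2] [76.  83.1] 7.1
motor 939 [0.4371 0.256  0.0534] [437.1 257.2] [43.  49.6] 7.3
plain 395 [ 0.4757 -0.0565  0.0397] [476.2 -56.5] [63.7 14.9] 7.1
rack 636 [ 0.6595 -0.1291  0.0805] [ 657.8 -128.4] [59.8 57.6] 9.3
mot2 771 [0.6316 0.0408 0.0534] [632.7  41. ] [43.5 48. ] 9.0
pl2 371 [ 0.6823 -0.2703  0.0393] [ 682.8 -270. ] [64.1 17.7] 10.4
```

```bash
python3 -m creep '{"translation":[[0.6,0,0],[0.6,0,0],[0.4,-0.4,0],[0,-0.7,0],[0,-0.7,0]],"turn":[[0,0,0.052],[0,0,0.052],[0,0,0],[0,0,0],[0,0,0]],"grip":[1,1,1,1,1]}'
cat > d.py <<'E'
import numpy as np
from cell import env
from scipy.spatial.transform import Rotation as R
import sys
o=env.get_obs(); t=np.array(sys.argv[1:4],float)
A=R.from_euler('xyz',o['tool_rot'],degrees=True)
print(o['time_s'],np.round(o['tool_pos'],4),np.round(o['tool_rot'],2),np.round(o['qpos'],1),o['force'].round(1) if hasattr(o['force'],'round') else o['force'])
print('units',np.round(A.inv().apply(t-o['tool_pos'])/.08,3))
E
python3 d.py .4522 .1355 .2
```

```text
time_s: 0.72
tool_pos: [0.3861, -0.402, 0.1995]
tool_rot: [-179.9, 0.0, 7.1]
force: [0.2, 0.1, 0.7]
grip_width: 0.0868
grasp_force: 0.0
0.725 [ 0.3861 -0.402   0.1995] [-1.7993e+02  5.0000e-02  7.1100e+00] [ 50.6   7.5  -7.9  96.4   1.1  76.2 -40.3] [0.2 0.1 0.7]
units [ 1.652 -6.564  0.   ]
```

```bash
python3 -m creep '{"translation":[[0.33,-0.6,0],[0.33,-0.6,0],[0.33,-0.6,0],[0.33,-0.6,0],[0.33,-0.6,0]],"turn":[[0,0,0],[0,0,0],[0,0,0],[0,0,0],[0,0,0]],"grip":[1,1,1,1,1]}' >/dev/null; python3 -m creep '{"translation":[[0,-0.7,0],[0,-0.7,0],[0,-0.7,0],[0,-0.7,0],[0,-0.5,0]],"turn":[[0,0,0],[0,0,0],[0,0,0],[0,0,0],[0,0,0]],"grip":[1,1,1,1,1]}'; python3 d.py .4522 .1355 .052
python3 - <<'E'
from cell import env
import cv2
from h import *
c=env.read_camera("wrist"); cv2.imwrite("pics/w1.png",c['frame'][...,::-1])
W,ok=world(c); M=ok&(W[...,2]>.08)&(W[...,2]<.1)&(abs(W[...,0]-.452)<.04)&(abs(W[...,1]-.1355)<.04); p=W[M]
print(len(p),p.mean(0),cv2.minAreaRect((p[:,:2]*1000).astype(np.float32)))
E
```

```text
time_s: 1.98
tool_pos: [0.4541, 0.1149, 0.2003]
tool_rot: [180.0, -0.0, 7.2]
force: [0.5, 0.3, 0.1]
grip_width: 0.0873
grasp_force: 0.0
1.975 [0.4541 0.1149 0.2003] [179.99  -0.     7.19] [ 21.2  -3.  -36.9 106.6  -1.9  75.8 -98.1] [0.5 0.3 0.1]
units [ 0.009 -0.258  1.854]
551 [0.45311153 0.13792781 0.09183576] ((452.2492370605469, 137.84747314453125), (23.467100143432617, 23.700557708740234), 7.205860614776611)
```

View pics/w1.png

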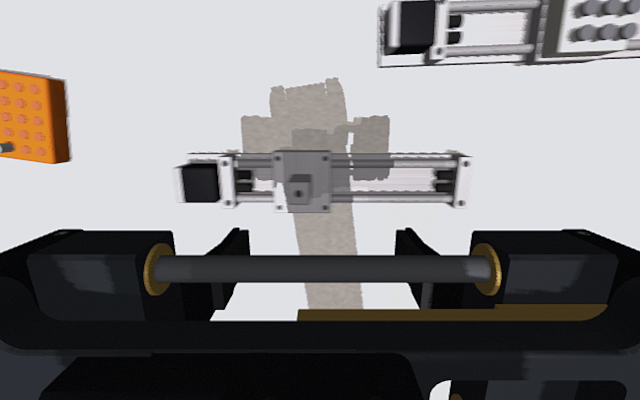

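The wrist view shows the post at about (300,189), between the open fingers' lines, with the slide parallel to the closing direction. The post fix is (0.4525, 0.137), so I'll descend.

```bash
python3 -m creep '{"translation":[[-0.01,-0.275,0.2],[0,0,0.5],[0,0,0.5],[0,0,0.4],[0,0,0.25]],"turn":[[0,0,0],[0,0,0],[0,0,0],[0,0,0],[0,0,0]],"grip":[1,1,1,1,1]}'; python3 -m creep '{"translation":[[0,0,0],[0,0,0]],"turn":[[0,0,0],[0,0,0]],"grip":[1,1]}'; python3 d.py .4525 .137 .052
```

```text
time_s: 2.65
tool_pos: [0.4502, 0.1334, 0.0504]
tool_rot: [180.0, 0.2, 7.0]
force: [-0.4, -0.4, -0.2]
grip_width: 0.0868
grasp_force: 0.0
time_s: 2.9
tool_pos: [0.4521, 0.1341, 0.0531]
tool_rot: [-180.0, -0.1, 7.0]
force: [-0.5, -0.8, -0.1]
grip_width: 0.0869
grasp_force: 0.0
2.9 [0.4521 0.1341 0.0531] [-1.80e+02 -5.00e-02  7.05e+00] [  18.1    6.9  -39.4  116.4    5.1   58.3 -106.8] [-0.5 -0.8 -0.1]
units [ 0.009 -0.036  0.014]
```

```bash
python3 -m creep '{"translation":[[0,-0.03,0],[0,0,0],[0,0,0],[0,0,0],[0,0,0]],"turn":[[0,0,0],[0,0,0],[0,0,0],[0,0,0],[0,0,0]],"grip":[0.6,0.45,0.36,0.3,0.26]}' 15;  python3 -m creep '{"translation":[[0,0,0],[0,0,0],[0,0,0],[0,0,0]],"turn":[[0,0,0],[0,0,0],[0,0,0],[0,0,0]],"grip":[0.2,0.1,0.1,0.1]}'; python3 d.py .445 .1916 .052
```

```text
time_s: 3.52
tool_pos: [0.4513, 0.1363, 0.0524]
tool_rot: [180.0, 0.0, 7.0]
force: [0.3, -0.2, -0.1]
grip_width: 0.0455
grasp_force: 0.0
time_s: 4.03
tool_pos: [0.4512, 0.1365, 0.0524]
tool_rot: [-180.0, 0.0, 7.1]
force: [-0.4, 1.0, -0.9]
grip_width: 0.0238
grasp_force: 15.0
4.025 [0.4512 0.1365 0.0524] [-180.      0.      7.06] [  17.9    7.   -39.6  116.5    5.2   58.3 -107.1] [-0.4  1.  -0.9]
units [ 0.007 -0.693  0.005]
```

Gripped (23.8 mm). Now slowly toward the motor (tool −y), about 32 mm/s.

```bash
python3 -m creep '{"translation":[[0,-0.03,0],[0,-0.05,0],[0,-0.05,0],[0,-0.05,0],[0,-0.05,0]],"turn":[[0,0,0],[0,0,0],[0,0,0],[0,0,0],[0,0,0]],"grip":[0.1,0.1,0.1,0.1,0.1]}'; python3 -m creep '{"translation":[[0,-0.05,0],[0,-0.05,0],[0,-0.05,0],[0,-0.05,0],[0,-0.05,0]],"turn":[[0,0,0],[0,0,0],[0,0,0],[0,0,0],[0,0,0]],"grip":[0.1,0.1,0.1,0.1,0.1]}'; python3 d.py .445 .1916 .052
```

```text
time_s: 4.65
tool_pos: [0.4489, 0.1549, 0.0524]
tool_rot: [180.0, 0.0, 7.1]
force: [-0.3, -2.8, 0.5]
grip_width: 0.0238
grasp_force: 15.0
time_s: 5.28
tool_pos: [0.4476, 0.1649, 0.0522]
tool_rot: [179.2, 0.1, 6.8]
force: [2.8, -26.6, 7.2]
grip_width: 0.0243
grasp_force: 15.0
5.275 [0.4476 0.1649 0.0522] [1.792e+02 1.400e-01 6.840e+00] [  14.8    8.3  -40.8  115.4    7.1   58.9 -112.7] [  2.8 -26.6   7.2]
units [ 0.007 -0.335 -0.002]
```

Run:
```python
from cell import env
import cv2
a=env.read_camera("scene")['frame'][60:260,260:500]
b=env.read_camera("top")['frame'][220:360,60:360]
a=cv2.resize(a,None,fx=2,fy=2,interpolation=cv2.INTER_CUBIC);b=cv2.resize(b,(600,280))[:,:]
o=np=__import__('numpy').zeros((580,600,3),'uint8'); o[:200*2-100+0,:480]=a[:300]; o[300:]=b
cv2.imwrite("pics/s2.png",o[...,::-1])
```

```text
(no output)
```

View pics/s2.png

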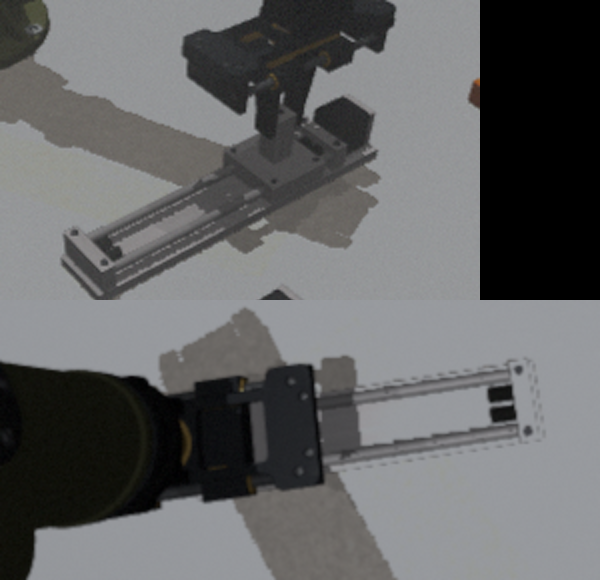

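The scene crop shows the carriage close to the motor-end block, with the fingers clear of the motor. I'll check the bumper gap in the first top image to tell a stop from a sticky spot.

```bash
python3 - <<'E'
import numpy as np
from h import *
c=np.load('top0.npz'); W,ok=world(c); g=c['frame'].mean(-1)
u=np.array([-.1228,.9924]); n=np.array([.9924,.1228]); d=W[...,:2]-[.4525,.137]
s=d@u*1000; t=d@n*1000
M=ok&(abs(t)<32)&(abs(t)>0)&(W[...,2]<.046)&(g<50)
h=np.histogram(s[M],np.arange(-220,160,4)); 
print([(int(a),int(k)) for a,k in zip(h[1],h[0]) if k>3])
M=ok&(abs(t)<30)&(W[...,2]>.037)&(W[...,2]<.042)
h=np.histogram(s[M],np.arange(-220,160,4)); print([(int(a),int(k)) for a,k in zip(h[1],h[0]) if k>3])
E
python3 -m creep '{"translation":[[0,-0.05,0],[0,-0.03,0],[0,0,0]],"turn":[[0,0,0],[0,0,0],[0,0,0]],"grip":[0.1,0.1,0.1]}'
```

```text
[(-188, 19), (-184, 34), (-180, 36), (-176, 36), (-172, 33), (-168, 8), (-40, 7), (-36, 59), (60, 41), (64, 39), (68, 36), (72, 38), (76, 40), (80, 148), (88, 7), (96, 31)]
[(-204, 57), (-200, 93), (-196, 89), (-192, 90), (-188, 15), (-36, 102), (-32, 97), (-28, 97), (-24, 101), (-20, 98), (-16, 101), (-12, 58), (-8, 58), (-4, 58), (0, 51), (4, 56), (8, 53), (12, 56), (16, 58), (20, 54), (24, 70), (28, 98), (32, 42), (80, 65), (84, 102), (88, 89), (92, 100), (96, 53)]
time_s: 5.75
tool_pos: [0.4474, 0.1673, 0.0521]
tool_rot: [178.9, 0.2, 6.7]
force: [1.9, -29.3, 9.1]
grip_width: 0.029
grasp_force: 15.0
```

The motor-end bumper was 25 mm ahead of the carriage at the start. The carriage has moved about 28 mm and holds firm at 29 N, so this is the stop. Now slowly back.

```bash
python3 -m creep '{"translation":[[0,0.04,0],[0,0.04,0],[0,0.05,0],[0,0.05,0],[0,0.05,0]],"turn":[[0,0,0],[0,0,0],[0,0,0],[0,0,0],[0,0,0]],"grip":[0.1,0.1,0.1,0.1,0.1]}'|grep -E 'pos|force'
python3 -m creep '{"translation":[[0,0.05,0],[0,0.05,0],[0,0.05,0],[0,0.05,0],[0,0.05,0]],"turn":[[0,0,0],[0,0,0],[0,0,0],[0,0,0],[0,0,0]],"grip":[0.1,0.1,0.1,0.1,0.1]}'|grep -E 'pos|force'
python3 -m creep '{"translation":[[0,0.05,0],[0,0.05,0],[0,0.05,0],[0,0.05,0],[0,0.05,0]],"turn":[[0,0,0],[0,0,0],[0,0,0],[0,0,0],[0,0,0]],"grip":[0.1,0.1,0.1,0.1,0.1]}'; python3 d.py .4685 .006 .052
```

```text
tool_pos: [0.4478, 0.1645, 0.0524]
force: [-0.4, 3.6, -2.3]
grasp_force: 15.0
tool_pos: [0.4505, 0.1426, 0.0524]
force: [0.3, 3.6, -3.1]
grasp_force: 15.0
time_s: 7.62
tool_pos: [0.453, 0.1226, 0.0524]
tool_rot: [180.0, 0.0, 7.1]
force: [0.6, 2.1, -3.2]
grip_width: 0.0238
grasp_force: 15.0
7.625 [0.453  0.1226 0.0524] [180.     0.     7.05] [  19.     6.6  -38.9  116.7    4.9   58.2 -105.2] [ 0.6  2.1 -3.2]
units [0.014 1.471 0.005]
```

```bash
python3 -m creep '{"translation":[[0,0.05,0],[0,0.05,0],[0,0.05,0],[0,0.05,0],[0,0.05,0]],"turn":[[0,0,0],[0,0,0],[0,0,0],[0,0,0],[0,0,0]],"grip":[0.1,0.1,0.1,0.1,0.1]}'|grep -E 'pos|force'
python3 -m creep '{"translation":[[0,0.05,0],[0,0.05,0],[0,0.05,0],[0,0.05,0],[0,0.05,0]],"turn":[[0,0,0],[0,0,0],[0,0,0],[0,0,0],[0,0,0]],"grip":[0.1,0.1,0.1,0.1,0.1]}'|grep -E 'pos|force'
python3 -m creep '{"translation":[[0,0.05,0],[0,0.05,0],[0,0.05,0],[0,0.05,0],[0,0.05,0]],"turn":[[0,0,0],[0,0,0],[0,0,0],[0,0,0],[0,0,0]],"grip":[0.1,0.1,0.1,0.1,0.1]}'|grep -E 'pos|force'
python3 -m creep '{"translation":[[0,0.05,0],[0,0.05,0],[0,0.05,0],[0,0.05,0],[0,0.05,0]],"turn":[[0,0,0],[0,0,0],[0,0,0],[0,0,0],[0,0,0]],"grip":[0.1,0.1,0.1,0.1,0.1]}'|grep -E 'pos|force'
python3 -m creep '{"translation":[[0,0.05,0],[0,0.05,0],[0,0.05,0],[0,0.05,0],[0,0.05,0]],"turn":[[0,0,0],[0,0,0],[0,0,0],[0,0,0],[0,0,0]],"grip":[0.1,0.1,0.1,0.1,0.1]}'; python3 d.py .4685 .006 .052
```

```text
tool_pos: [0.4555, 0.1028, 0.0524]
force: [2.1, 3.5, -3.3]
grasp_force: 15.0
tool_pos: [0.458, 0.083, 0.0524]
force: [3.0, 3.8, -4.5]
grasp_force: 15.0
tool_pos: [0.4604, 0.0632, 0.0524]
force: [3.6, 3.4, -6.5]
grasp_force: 15.0
tool_pos: [0.4629, 0.0433, 0.0524]
force: [3.9, 3.1, -7.7]
grasp_force: 15.0
time_s: 10.75
tool_pos: [0.4654, 0.0235, 0.0524]
tool_rot: [-180.0, -0.0, 7.1]
force: [4.0, 3.8, -7.8]
grip_width: 0.024
grasp_force: 15.0
10.75 [0.4654 0.0235 0.0524] [-1.80e+02 -2.00e-02  7.06e+00] [ 26.5   5.6 -33.8 117.3   3.7  58.1 -92. ] [ 4.   3.8 -7.8]
units [0.012 0.222 0.005]
```

```bash
python3 -m creep '{"translation":[[0,0.05,0],[0,0.05,0],[0,0.05,0],[0,0.05,0],[0,0.05,0]],"turn":[[0,0,0],[0,0,0],[0,0,0],[0,0,0],[0,0,0]],"grip":[0.1,0.1,0.1,0.1,0.1]}'|grep -E 'pos|force'
python3 -m creep '{"translation":[[0,0.04,0],[0,0.04,0],[0,0,0]],"turn":[[0,0,0],[0,0,0],[0,0,0]],"grip":[0.1,0.1,0.1]}'
```

```text
tool_pos: [0.4676, 0.0062, 0.0524]
force: [1.9, 13.3, -7.7]
grasp_force: 15.0
time_s: 11.75
tool_pos: [0.4676, 0.0063, 0.0523]
tool_rot: [-179.4, 0.0, 7.3]
force: [0.7, 20.8, -4.7]
grip_width: 0.024
grasp_force: 15.0
```

The carriage is at the plain-end stop: travel of 160 mm and 21 N of resistance. I'll open while still pressing lightly toward the stop, then lift straight up.

```bash
python3 -m creep '{"translation":[[0,-0.03,0],[0,0,0],[0,0,0],[0,0,0],[0,0,0]],"turn":[[0,0,0],[0,0,0],[0,0,0],[0,0,0],[0,0,0]],"grip":[0.1,0.4,0.6,0.8,1]}'
python3 -m creep '{"translation":[[0,0,0],[0,0,0],[0,-0.05,0],[0,0,0]],"turn":[[0,0,0],[0,0,0],[0,0,0],[0,0,0]],"grip":[1,1,1,1]}'
python3 -m creep '{"translation":[[0,0,-0.2],[0,0,-0.4],[0,0,-0.5],[0,0,-0.5],[0,0,-0.4]],"turn":[[0,0,0],[0,0,0],[0,0,0],[0,0,0],[0,0,0]],"grip":[1,1,1,1,1]}'
python3 - <<'E'
from cell import env
import cv2
from h import *
c=env.read_camera("wrist"); W,ok=world(c); M=ok&(W[...,2]>.08)&(W[...,2]<.1)&(abs(W[...,0]-.468)<.04)&(abs(W[...,1]-.006)<.04); p=W[M]
print(len(p),p.mean(0),cv2.minAreaRect((p[:,:2]*1000).astype(np.float32)))
cv2.imwrite("pics/w3.png",c['frame'][...,::-1])
E
```

```text
time_s: 12.38
tool_pos: [0.468, -0.0013, 0.0527]
tool_rot: [179.9, 0.0, 7.0]
force: [0.1, -0.5, 0.3]
grip_width: 0.0559
grasp_force: 0.0
time_s: 12.88
tool_pos: [0.4676, 0.0043, 0.0524]
tool_rot: [-180.0, 0.0, 7.1]
force: [-0.4, -0.1, -0.1]
grip_width: 0.086
grasp_force: 0.0
time_s: 13.5
tool_pos: [0.4682, 0.004, 0.2155]
tool_rot: [179.9, -0.2, 7.1]
force: [0.6, -0.3, 0.3]
grip_width: 0.087
grasp_force: 0.0
501 [0.46935422 0.00713381 0.09181044] ((468.5640869140625, 6.955774307250977), (23.623254776000977, 23.20799446105957), 7.44830322265625)
```

View pics/w3.png

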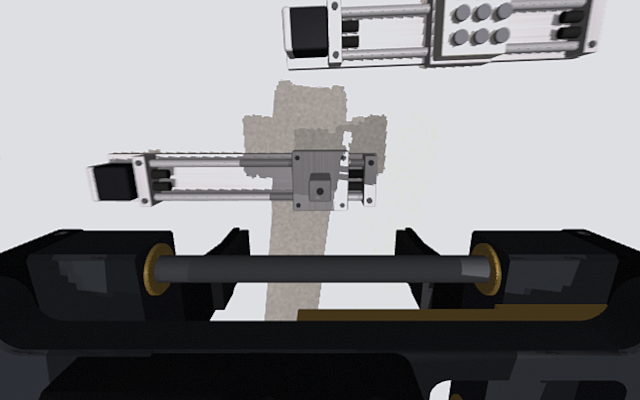

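The wrist view shows the carriage (right edge at column 348) against the plain-end bumpers at about 350. The gripper is clear above it and the rack slide was not touched.

```bash
python3 -c "
from cell import env
print(env.sign_off())"
```

```text
the job is handed in; nothing more can be done
None
```

I took the empty carriage slowly to the motor-end stop, then slowly back to the plain-end stop, and let go of it there; I felt no sticky spots, never touched the rack carriage, and handed the job in at about 13.5 s.

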